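Pack printed parts into a spring-lidded carry case

ROBOT

A 6-joint arm with a two-finger parallel gripper is mounted at the origin on the work surface. World frame = base frame: x ahead of the robot, y to its left, z up, the work surface at z = 0. Lengths are in m, angles in degrees, forces in N, time in s.
With the tool pointing down it reaches from about 0.275 to 0.85 m from the base axis. Payload 5.2 kg.
Tool frame: the origin (TCP) lies at the very end of the fingers, on their centre line; the grasp point (between the pads) lies 19 mm behind it; z points along the fingers, y is the line along which they close (so a half turn about z gives the same grasp; the last joint's range is limited). The gripper opens to 85 mm and grips with 20 to 120 N. Pads are 22 mm wide; open, the fingers measure 114 mm over their backs; the gripper's body (76 mm by 85 mm) begins 54 mm behind the grasp point. The pads swing forward as they close: fully open they stand 13 mm farther back than shut.
Start: joints at [57.766, 14.817, 87.949, -0, 77.235, -11.62], TCP at [0.194, 0.515, 0.231] pointing down, gripper open.
Joint ranges: [-179.93, 179.93], [-52.35, 119.4], [10.71, 147.94], [-69.91, 249.91], [12.55, 155.21], [-178.61, 178.61]. Speed limits (degrees/s): [147.25, 147.25, 180, 180, 180, 180].

INTERFACE

Orientations are given as [roll, pitch, yaw] about the fixed x, y, z axes, in that order (R = Rz(yaw) Ry(pitch) Rx(roll)).
In Python, from plant import monitor, camera, robot gives the robot as it stands. The module is installed in compiled form; this text tells all that it offers.
- The arm moves only by the shell command python3 -m jog 'ROWS' [FORCE]. ROWS is JSON, a list of rows, each an object of numbers: "jaw": the finger opening in mm, from 0 to 85.4; "x", "y", "z": the shift along the tool's x, y, z in mm; "roll": the turn about the tool's z in rad. A call has 1 to 10 rows; each row shifts and turns the commanded pose from where the row before left it, along the tool's axes as they then stand; what a row does not reach is not made up. A row lasts 1/8 s, in which the tool goes at most 62.5 mm and 10.7 degrees, less where a joint would pass 70% of its speed; a pose out of reach is approached as far as the arm can. A call is refused whole if a number of a shift passes 62.5 or a number of a turn 0.188, either way. A call with a gripper value outside its range is refused whole. The fingers move at their own pace and stop on an object; FORCE is the grip in N (left out, the last holds). Time passes only in rows, so rows that do not move let the fingers close. It gives the time, the measured TCP pose, the force, the opening and the grip force at its end, in the units of the state.
- monitor.read_state(): the state, without advancing time (a new reading comes with each control period).
- camera(name): name is "side" or "top" or "wrist"; returns a dict with "img" (420x560x3 uint8, red, green, blue), "mtx" (3x3 intrinsics, pixels), "rvec" (rotation vector, rad) and "tvec" (3), from world to camera coordinates, as OpenCV has them. Camera axes: x right, y down, z forward; pixel columns grow to the right and rows downward; lengths in m; the calibration is good to about 2 mm. A picture is of the moment at which its call begins. There is no depth.
- robot.job_done(): hands the job in; it is judged then, once.
The state is a dict: "clock": time; "qpos": joint angles; "qvel": joint speeds; "joint_torque": joint torques, N m; "eef_pos": TCP position; "ee_rot": TCP orientation; "force": force on the tool from outside, world axes, zero at the start; "moment": the same for the moment, N m; "opening": opening from 0.0 (shut) to 1.0 (fully open); "grip_force": force on a finger pad.
Only numpy, scipy, OpenCV 4.12 (cv2) and the standard library are available. Lean on these libraries where they do the work, as an engineer would, in place of code of your own. Each camera call takes 0.05 s, during which the arm holds its last target. There are 200 camera calls.

TASK

Pack all the 3D-printed parts that lie on the build plate into the carry case: first open its sprung lid fully, so that it stays up on its own, then put the parts in. Then bring the lid down under control until it is fully shut, never letting it snap closed on its spring, and last swing the orange carry handle up until it seats upright in its detent. Leave the other things on the bench where they are.

Things in the scene. Friction and masses are not known exactly. Their poses are not given: they have to be found in the camera images.
- case: Carry case, dark grey-blue open-topped box fixed to the bench, outside 170 (x) x 270 (y) x 75 mm high, walls and floor 5 mm. Origin: centre of its underside. Its x axis points from the front (lid bar side) to the back (hinge side); it stands left or right of the build plate, turned up to 0.25 rad.
- lid (a joint): Grey lid (170 x 270 x 8 mm, 0.25 kg): 0 shut, 1.85 rad fully open at its stop, leaning a little back. Its hinge line runs along the case's y. An over-centre spring pulls it shut (up to about 1 N m, 5 N at the bar) below about 1.45 rad; beyond about 1.5 rad it holds it open. Hardly damped: let go in between, it slams.
- lid_hinge (a point): Middle of the lid's hinge line, at the back top edge of the case: 85 mm along the case's +x from the case origin, 79 mm up.
- lid_bar (a point): Middle of the lid's yellow grab bar: round, 10 mm thick, 110 mm long along the case's y, with a strut at each end, 40 mm out from the lid's free edge (35 mm gap), 210 mm from the hinge line. Lid shut: in front of the case, 79 mm above the bench; fully open: about 280 mm up. Can be pinched from above; it turns between the fingers.
- bail (a joint): Orange carry handle, a U of 10 mm round bar hinged on the case's sides, 55 mm up directly above its origin, arms 125 mm: 0 folded level behind the case, grows as it swings up and forward, 1.57 rad upright at its stop. An over-centre spring folds it back (about 5 N at the bar) below about 1.1 rad; beyond about 1.3 rad it pulls it to the upright stop and holds it. Seated: above 1.48.
- bail_bar (a point): Middle of the orange handle's cross bar (10 mm round, 300 mm long, along the case's y), 125 mm from the handle's hinge line. Folded, it is 40 mm behind the case's back wall, about 55 mm above the bench.
- plate: Tan printer build plate, 256 x 256 x 4 mm, fixed flat on the bench. Origin: centre of its underside.
- shell: Black camera shell with metal fins, 42 (x) x 32 (y) x 30 mm high. Origin: centre of its underside; z up as it stands on the plate; grip it across y, over the origin. Weighs about 50 g. May be absent.
- ballarm: Green ball arm: a clamp block 26 (x) x 28 (y) x 26 mm high whose centre is 8 mm to -x of the origin, and a stalk with a ball of 19 mm to +x, reaching 25 mm from the origin. Origin: centre of its underside; z up as it stands on the plate; grip it across y, 8 mm to -x of the origin. Weighs about 50 g. May be absent.
- knuckle: Orange hinge knuckle: base 40 (x) x 30 (y) x 8 mm, with two cheeks 24 (x) mm long, 30 mm over both outsides in y, to 28 mm high. Origin: centre of its underside; z up as it stands on the plate; grip it across y, over the origin. Weighs about 50 g. May be absent.
- comb: Blue honeycomb standoff, 40 (x) x 30 (y) x 26 mm high. Origin: centre of its underside; z up as it stands on the plate; grip it across y, over the origin. Weighs about 50 g. May be absent.
- clip: White spool clip, 42 (x) x 30 (y) mm, 14 mm high with a middle step 24 mm long to 26 mm. Origin: centre of its underside; z up as it stands on the plate; grip it across y, over the origin. Weighs about 50 g. May be absent.
- spool: Green filament spool lying flat, 200 mm across, 65 mm high; leave it alone. Origin: centre of its underside.
- glue: Small green glue bottle with an orange cap, standing, 34 mm across, 95 mm high; leave it alone. Origin: centre of its underside.
- driver: Screwdriver lying on the bench on the right; leave it alone.
- jar: Jar, 60 mm across, 60 mm high; leave it alone. Origin: centre of its underside.
Mind the look-alikes: they are no part of the job. Several things look just like the knuckle: the one meant starts farthest to the robot's left.

How it is judged (in metres and radians):
On the way, in this order (a step that is already met when the one before it is completed fails the run):
1. the lid is fully open (value of joint lid above 1.7 rad), for 0.2 s.
2. every printed part is in the case while the lid is open (x of shell in the frame of case between -0.08 and 0.08 m and y of shell in the frame of case between -0.13 and 0.13 m and z of shell in the frame of case between -0.005 and 0.045 m and x of ballarm in the frame of case between -0.08 and 0.08 m and y of ballarm in the frame of case between -0.13 and 0.13 m and z of ballarm in the frame of case between -0.005 and 0.045 m and x of knuckle in the frame of case between -0.08 and 0.08 m and y of knuckle in the frame of case between -0.13 and 0.13 m and z of knuckle in the frame of case between -0.005 and 0.045 m and x of comb in the frame of case between -0.08 and 0.08 m and y of comb in the frame of case between -0.13 and 0.13 m and z of comb in the frame of case between -0.005 and 0.045 m and x of clip in the frame of case between -0.08 and 0.08 m and y of clip in the frame of case between -0.13 and 0.13 m and z of clip in the frame of case between -0.005 and 0.045 m and value of joint lid above 1.5 rad), for 0.3 s.
3. the lid is fully shut (value of joint lid below 0.05 rad), for 0.3 s.
4. the carry handle is upright in its detent (value of joint bail above 1.48 rad), for 0.2 s.
At the end, for the whole second after the job is handed in: every printed part present lies at rest inside the case (origin between its walls and less than 45 mm above its underside), the lid is shut to within 0.05 rad and the carry handle stands upright within 0.09 rad of its stop (x of shell in the frame of case between -0.08 and 0.08 m and y of shell in the frame of case between -0.13 and 0.13 m and z of shell in the frame of case between -0.005 and 0.045 m and x of ballarm in the frame of case between -0.08 and 0.08 m and y of ballarm in the frame of case between -0.13 and 0.13 m and z of ballarm in the frame of case between -0.005 and 0.045 m and x of knuckle in the frame of case between -0.08 and 0.08 m and y of knuckle in the frame of case between -0.13 and 0.13 m and z of knuckle in the frame of case between -0.005 and 0.045 m and x of comb in the frame of case between -0.08 and 0.08 m and y of comb in the frame of case between -0.13 and 0.13 m and z of comb in the frame of case between -0.005 and 0.045 m and x of clip in the frame of case between -0.08 and 0.08 m and y of clip in the frame of case between -0.13 and 0.13 m and z of clip in the frame of case between -0.005 and 0.045 m and value of joint lid below 0.05 rad and value of joint bail above 1.48 rad and linear speed of each of shell, ballarm, knuckle, comb, clip below 0.03 m/s); the robot touches nothing.
It fails at once if the lid snaps towards shut: faster than 1.5 rad/s while more than 0.1 rad open (velocity of joint lid below -1.5 rad/s and value of joint lid above 0.1 rad).
It fails at once if a bystander (spool, glue bottle, screwdriver, jar) is moved more than 30 mm or the glue bottle or jar tipped over (distance of any of spool, glue, driver, jar from where it was at the start of the episode above 0.03 m or angle between any of glue, jar's own z axis and vertical above 0.5 rad).
Of shell, ballarm, knuckle, comb, clip only 3 to 5 are there at a start; the rules pass over those that are not, and their reading is None.
At some moment in a run one of shell, ballarm, knuckle, comb, clip may be knocked a few centimetres aside while the robot is not near it.
It also fails if it takes over 210 s, if anything falls off the work surface, if the arm or the gripper's body presses on something with over 40 N, if the wrist force passes 120 N, or if a joint passes its speed limit or range.

## Working session

There is one attempt and no reset: what is moved stays moved. The work goes in short steps, Python scripts to look and compute and a shell command to move; the robot and the scene stay as the last step left them, time stands still between calls to the robot, and variables do not carry over. Pictures are saved under pics/ and viewed, at most 17 in all, crops included, and the job is handed in when it is done.

```bash
mkdir -p pics; cat > h.py <<'E'
import numpy as np, cv2
from plant import monitor, camera, robot
def shot(n,f):
    c=camera(n); cv2.imwrite('pics/'+f,cv2.cvtColor(c['img'],cv2.COLOR_RGB2BGR)); np.savez('pics/'+f+'.npz',**c); return c
def load(f): return dict(np.load('pics/'+f+'.npz'))
def ray(c,uv,z):
    R=cv2.Rodrigues(c['rvec'])[0]; t=np.ravel(c['tvec']); o=-R.T@t
    p=cv2.undistortPoints(np.array([[uv]],float),c['mtx'],None)[0,0]
    d=R.T@np.array([p[0],p[1],1]); return o+d*(z-o[2])/d[2]
def proj(c,P): return cv2.projectPoints(np.array(P,float).reshape(-1,3),c['rvec'],c['tvec'],c['mtx'],None)[0][:,0]
E
python3 - <<'E'
from h import *
for n in ('top','side'): 
    c=shot(n,n+'0.png'); R=cv2.Rodrigues(c['rvec'])[0]; print(n,-R.T@np.ravel(c['tvec']),R[2])
s=monitor.read_state(); print(s)
E
```

```text
top [0.19841382 0.05951102 1.74194665] [ 0.19094969 -0.01334231 -0.98150914]
side [ 0.39608117 -0.75812879  0.93281072] [ 0.12846584  0.68152544 -0.72043015]
{'clock': 0.1, 'qpos': array([ 5.77629627e+01,  1.48575750e+01,  8.80055540e+01, -2.38213305e-04,
        7.72324745e+01, -1.16214087e+01]), 'qvel': array([ 0.06251651, -0.14046648, -0.21366611, -0.06054206,  0.13015688,
        0.00971715]), 'joint_torque': array([ 2.22717405e-03, -4.46964741e+01, -2.91245216e+01,  2.09476946e-05,
        6.22770865e-03, -3.26978125e-05]), 'eef_pos': array([0.19339532, 0.51437907, 0.23052917]), 'ee_rot': array([-1.79906310e+02, -1.90312540e-02,  1.59384409e+02]), 'force': array([0.8167553 , 0.22268289, 0.19236255]), 'moment': array([ 0.01004265,  0.0030426 , -0.00576654]), 'grip_force': 0.0, 'opening': 0.9999268848772286}
```

View pics/top0.png

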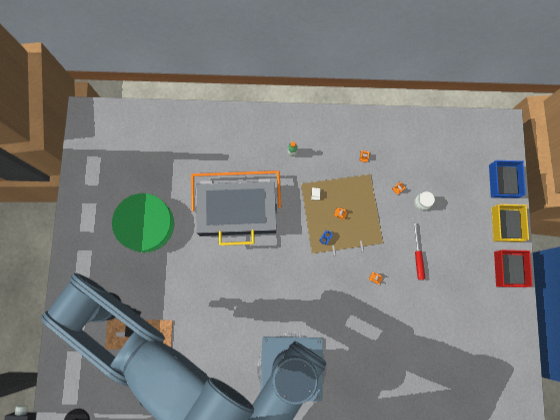

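View pics/side0.png

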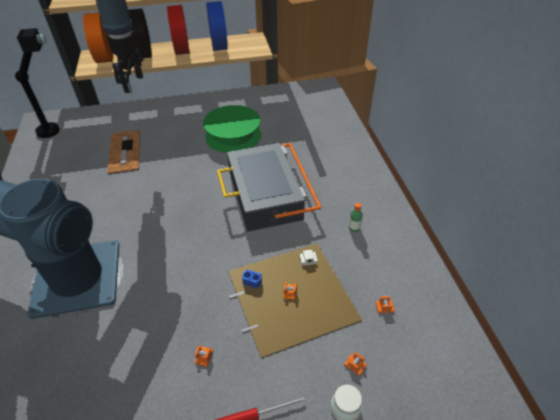

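Top view: clip (316,194), comb (327,238) and an orange knuckle (341,213) lie on the plate. The knuckle look-alikes are at (364,156), (400,188) and (376,278), all farther right. The knuckle meant is therefore (341,213). The case is left of the plate, with its yellow bar at (237,243) and orange bail at (236,173). The spool is at (143,222), the glue at (293,148) and the jar at (425,201).

```bash
python3 - <<'E'
from h import *
c=load('top0.png'); img=c['img']; hsv=cv2.cvtColor(img,cv2.COLOR_RGB2HSV)
def blobs(lo,hi,roi,z,name,amin=12):
    x0,y0,x1,y1=roi; m=np.zeros(img.shape[:2],np.uint8); m[y0:y1,x0:x1]=cv2.inRange(hsv,lo,hi)[y0:y1,x0:x1]
    for k in cv2.findContours(m,0,2)[0]:
        if cv2.contourArea(k)<amin: continue
        b=cv2.boxPoints(cv2.minAreaRect(k)); P=np.array([ray(c,p,z)[:2] for p in b])
        e=[P[1]-P[0],P[2]-P[1]]; L=[np.linalg.norm(v) for v in e]; i=int(np.argmax(L))
        print(name,P.mean(0).round(4),'sz',np.round(L,3),'long-ang',np.degrees(np.arctan2(e[i][1],e[i][0])).round(1))
blobs((20,120,100),(35,255,255),(210,225,265,250),.08,'ybar')
blobs((5,150,120),(18,255,255),(185,165,290,215),.055,'bail')
blobs((5,150,120),(18,255,255),(325,195,360,225),.03,'knuckle',4)
blobs((105,120,60),(130,255,255),(310,220,345,250),.03,'comb')
blobs((0,0,190),(180,50,255),(300,180,330,205),.028,'clip')
# lid corners
cr=img[160:260,180:390]; cv2.imwrite('pics/crop1.png',cv2.cvtColor(cv2.resize(cr,None,fx=3.8,fy=3.8,interpolation=cv2.INTER_CUBIC),cv2.COLOR_RGB2BGR))
c=load('side0.png'); print(c['mtx'])
E
```

```text
ybar [0.4268 0.1994] sz [0.118 0.047] long-ang -86.9
bail [0.5965 0.2084] sz [0.311 0.131] long-ang -86.4
knuckle [ 0.5302 -0.1605] sz [0.036 0.04 ] long-ang -110.9
comb [ 0.4424 -0.1095] sz [0.046 0.03 ] long-ang -25.8
clip [ 0.5989 -0.0727] sz [0.043 0.029] long-ang -4.9
[[435.37658226   0.         278.80487167]
 [  0.         435.37658226 210.64242283]
 [  0.           0.           1.        ]]
```

View pics/crop1.png

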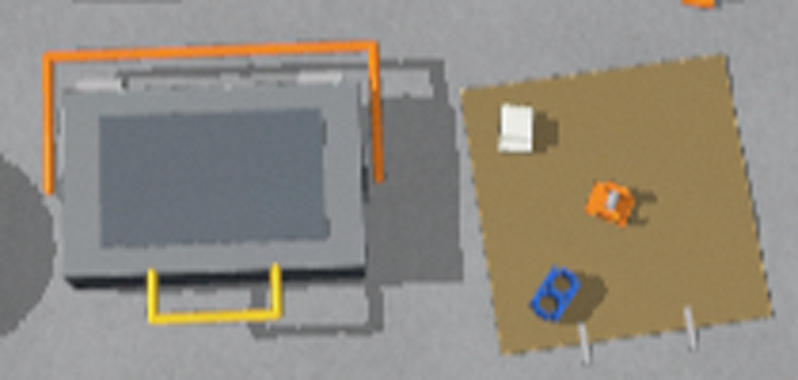

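Close crop confirms three parts on the plate: a white clip, an orange knuckle (610,200 in the crop) and a blue comb. There is no shell or ball arm. Next I go to the yellow bar.

```bash
python3 -m jog '[{"roll":0.1646,"jaw":30},{"roll":0.1646},{"roll":0.1646},{"roll":0.1646},{"roll":0.1646},{"roll":0.1646},{"roll":0.1646},{"x":0}]'; python3 -m jog '[{"x":-41,"y":24.5},{"x":-41,"y":24.5},{"x":-41,"y":24.5},{"x":-41,"y":24.5},{"x":-41,"y":24.5},{"x":-41,"y":24.5},{"x":-41,"y":24.5},{"x":-41,"y":24.5},{"z":40},{"z":30}]'; python3 -c "
from h import *
shot('wrist','w1.png'); s=monitor.read_state(); print(s['eef_pos'],s['ee_rot'])"
```

```text
[0.19338026 0.51445736 0.23065659] [-1.79919102e+02 -1.87665399e-02  1.59384171e+02]schema error: expected keys jaw, x, y, z, roll
schema error: expected keys jaw, x, y, z, roll
```

View pics/w1.png

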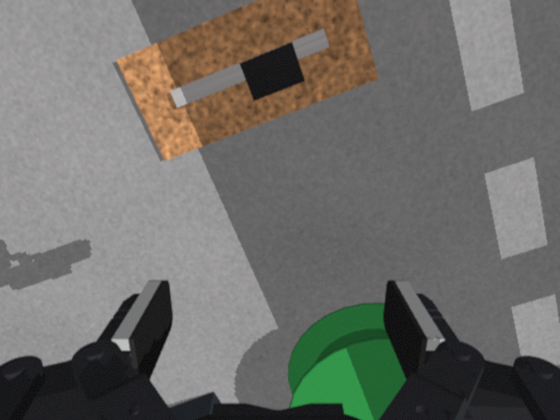

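The call was refused because every row needs all five keys, so nothing moved. The wrist view shows only the spool edge and the caliper board.

```bash
python3 -m jog '[{"jaw":30,"x":0,"y":0,"z":0,"roll":0.1646},{"jaw":30,"x":0,"y":0,"z":0,"roll":0.1646},{"jaw":30,"x":0,"y":0,"z":0,"roll":0.1646},{"jaw":30,"x":0,"y":0,"z":0,"roll":0.1646},{"jaw":30,"x":0,"y":0,"z":0,"roll":0.1646},{"jaw":30,"x":0,"y":0,"z":0,"roll":0.1646},{"jaw":30,"x":0,"y":0,"z":0,"roll":0.1646},{"jaw":30,"x":0,"y":0,"z":0,"roll":0}]' 60; python3 -m jog '[{"jaw":30,"x":-41,"y":24.5,"z":0,"roll":0},{"jaw":30,"x":-41,"y":24.5,"z":0,"roll":0},{"jaw":30,"x":-41,"y":24.5,"z":0,"roll":0},{"jaw":30,"x":-41,"y":24.5,"z":0,"roll":0},{"jaw":30,"x":-41,"y":24.5,"z":0,"roll":0},{"jaw":30,"x":-41,"y":24.5,"z":0,"roll":0},{"jaw":30,"x":-41,"y":24.5,"z":0,"roll":0},{"jaw":30,"x":-41,"y":24.5,"z":0,"roll":0},{"jaw":30,"x":0,"y":0,"z":40,"roll":0},{"jaw":30,"x":0,"y":0,"z":20,"roll":0}]'; python3 - <<'E'
from h import *
shot('wrist','w2.png'); s=monitor.read_state(); print(s['eef_pos'],s['ee_rot'])
E
```

```text
clock: 1.15
eef_pos: [0.1935, 0.5146, 0.231]
ee_rot: [-180.0, 0.0, 93.5]
force: [0.4, 0.3, -0.3]
opening: 0.354
grip_force: 0.0
clock: 2.4
eef_pos: [0.4081, 0.1978, 0.1697]
ee_rot: [-179.9, 0.0, 93.5]
force: [-0.8, -0.5, -0.3]
opening: 0.353
grip_force: 0.0
[0.40661667 0.19781793 0.16762569] [-1.79667599e+02  4.72492499e-02  9.35047822e+01]
```

View pics/w2.png

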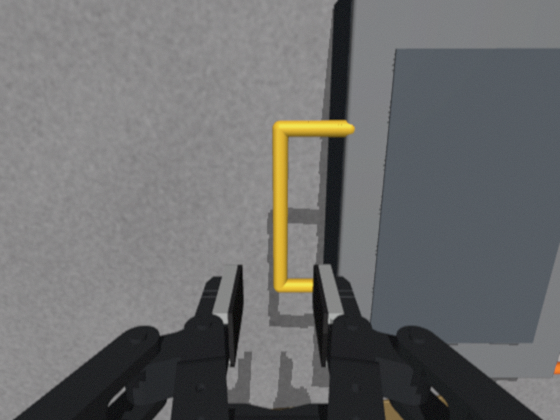

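The bar's middle is at about (280,207) and centred between the fingers (240 and 316). Yaw matches.

```bash
python3 - <<'E'
from h import *
c=load('w2.png'); hsv=cv2.cvtColor(c['img'],cv2.COLOR_RGB2HSV); m=cv2.inRange(hsv[:, :],(20,150,100),(35,255,255)); m[300:]=0
ys,xs=np.where(m>0); s=xs<295; 
for y in (145,207,265): print(y,xs[ys==y].min(),xs[ys==y].max())
for uv in ((279.5,124),(279.5,290)): print(ray(c,uv,.079))
# lid back/right corners in wrist? top-lid front edge
t=load('top0.png'); print(proj(t,[[.408,.198,.079]]))
E
```

```text
145 273 287
207 273 286
265 274 286
[0.40511414 0.25425618 0.079     ]
[0.41239727 0.1380833  0.079     ]
[[235.91904308 243.02108081]]
```

```bash
python3 -m jog '[{"jaw":30,"x":0,"y":0.7,"z":36,"roll":0},{"jaw":30,"x":0,"y":0,"z":36,"roll":0},{"jaw":30,"x":0,"y":0,"z":36,"roll":0},{"jaw":30,"x":0,"y":0,"z":0,"roll":0},{"jaw":0,"x":0,"y":0,"z":0,"roll":0},{"jaw":0,"x":0,"y":0,"z":0,"roll":0},{"jaw":0,"x":0,"y":0,"z":0,"roll":0},{"jaw":0,"x":0,"y":0,"z":0,"roll":0}]' 60
python3 - <<'E'
import numpy as np
# opening arc: steps (dy = case +x, dz tool = -up) mm from hinge radius 210
th=np.linspace(0,1.85,25); y=-210*np.cos(th); z=210*np.sin(th)
for i in range(24): print(i,(y[i+1]-y[i]).round(1),(-(z[i+1]-z[i])).round(1))
E
```

```text
clock: 3.45
eef_pos: [0.4095, 0.1992, 0.0647]
ee_rot: [179.9, -0.0, 93.4]
force: [-5.2, 0.3, 8.0]
opening: 0.089
grip_force: 59.1
0 0.6 -16.2
1 1.9 -16.1
2 3.1 -15.9
3 4.3 -15.6
4 5.5 -15.2
5 6.7 -14.8
6 7.8 -14.2
7 8.8 -13.6
8 9.9 -12.8
9 10.8 -12.0
10 11.7 -11.2
11 12.5 -10.2
12 13.3 -9.2
13 14.0 -8.2
14 14.6 -7.1
15 15.1 -5.9
16 15.5 -4.8
17 15.8 -3.6
18 16.0 -2.3
19 16.1 -1.1
20 16.2 0.2
21 16.1 1.4
22 16.0 2.6
23 15.7 3.9
```

```bash
python3 -m jog '[{"jaw":0,"x":0,"y":0.6,"z":-16.2,"roll":0},{"jaw":0,"x":0,"y":1.9,"z":-16.1,"roll":0},{"jaw":0,"x":0,"y":3.1,"z":-15.9,"roll":0},{"jaw":0,"x":0,"y":4.3,"z":-15.6,"roll":0},{"jaw":0,"x":0,"y":5.5,"z":-15.2,"roll":0},{"jaw":0,"x":0,"y":6.7,"z":-14.8,"roll":0},{"jaw":0,"x":0,"y":7.8,"z":-14.2,"roll":0},{"jaw":0,"x":0,"y":8.8,"z":-13.6,"roll":0}]'
```

```text
clock: 4.45
eef_pos: [0.4453, 0.2015, 0.185]
ee_rot: [-179.7, -0.0, 93.4]
force: [-5.9, 1.3, -2.0]
opening: 0.086
grip_force: 58.4
```

```bash
python3 -m jog '[{"jaw":0,"x":0,"y":9.9,"z":-12.8,"roll":0},{"jaw":0,"x":0,"y":10.8,"z":-12,"roll":0},{"jaw":0,"x":0,"y":11.7,"z":-11.2,"roll":0},{"jaw":0,"x":0,"y":12.5,"z":-10.2,"roll":0},{"jaw":0,"x":0,"y":13.3,"z":-9.2,"roll":0},{"jaw":0,"x":0,"y":14,"z":-8.2,"roll":0},{"jaw":0,"x":0,"y":14.6,"z":-7.1,"roll":0},{"jaw":0,"x":0,"y":15.1,"z":-5.9,"roll":0}]'; python3 -m jog '[{"jaw":0,"x":0,"y":15.5,"z":-4.8,"roll":0},{"jaw":0,"x":0,"y":15.8,"z":-3.6,"roll":0},{"jaw":0,"x":0,"y":16,"z":-2.3,"roll":0},{"jaw":0,"x":0,"y":16.1,"z":-1.1,"roll":0},{"jaw":0,"x":0,"y":16.2,"z":0.2,"roll":0},{"jaw":0,"x":0,"y":16.1,"z":1.4,"roll":0},{"jaw":0,"x":0,"y":16,"z":2.6,"roll":0},{"jaw":0,"x":0,"y":12,"z":3,"roll":0},{"jaw":0,"x":0,"y":0,"z":0,"roll":0}]'
```

```text
clock: 5.45
eef_pos: [0.5488, 0.208, 0.2659]
ee_rot: [179.9, -0.1, 93.4]
force: [1.2, 1.9, -5.8]
opening: 0.089
grip_force: 60.1
clock: 6.58
eef_pos: [0.6751, 0.216, 0.2674]
ee_rot: [179.7, -0.1, 93.4]
force: [1.0, 6.1, 2.9]
opening: 0.091
grip_force: 65.5
```

```bash
python3 -m jog '[{"jaw":30,"x":0,"y":0,"z":0,"roll":0},{"jaw":30,"x":0,"y":0,"z":0,"roll":0},{"jaw":30,"x":0,"y":0,"z":0,"roll":0},{"jaw":30,"x":0,"y":0,"z":-30,"roll":0},{"jaw":30,"x":0,"y":0,"z":-40,"roll":0},{"jaw":60,"x":-40,"y":-20,"z":0,"roll":0},{"jaw":60,"x":-60,"y":-20,"z":0,"roll":0},{"jaw":60,"x":-60,"y":-20,"z":0,"roll":0},{"jaw":60,"x":-60,"y":0,"z":0,"roll":0},{"jaw":60,"x":-60,"y":0,"z":0,"roll":0}]'; python3 - <<'E'
from h import *
a=shot('top','t2.png')['img'];b=shot('side','s2.png')['img'];shot('wrist','w3.png')
cv2.imwrite('pics/m2.png',cv2.cvtColor(np.hstack([a[130:350,150:450],b[100:320,150:450]]),cv2.COLOR_RGB2BGR))
E
```

```text
clock: 7.82
eef_pos: [0.6295, -0.0691, 0.3367]
ee_rot: [180.0, 0.0, 93.4]
force: [0.6, -0.0, 0.9]
opening: 0.701
grip_force: 0.0
```

View pics/m2.png

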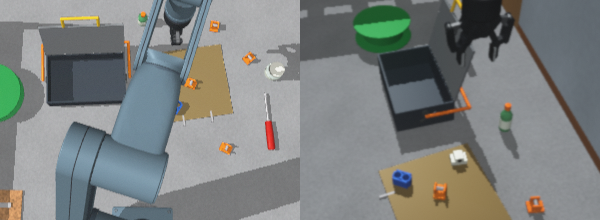

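View pics/w3.png

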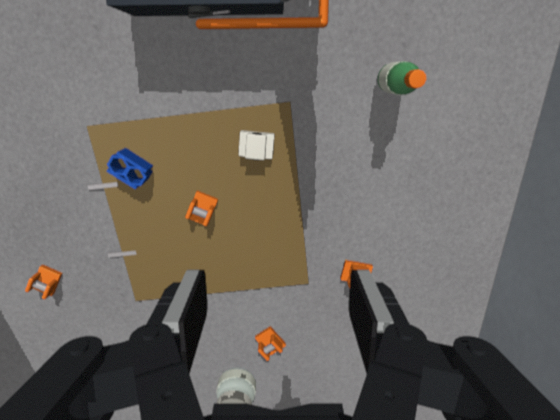

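The lid stays up. The wrist view shows the clip at (256,146), knuckle at (202,209) and comb at (130,168). One enlargement will give the orientations.

```bash
python3 - <<'E'
from h import *
c=load('w3.png'); img=c['img']; hsv=cv2.cvtColor(img,cv2.COLOR_RGB2HSV)
def f(lo,hi,roi,z,name):
    x0,y0,x1,y1=roi; m=np.zeros(img.shape[:2],np.uint8); m[y0:y1,x0:x1]=cv2.inRange(hsv,lo,hi)[y0:y1,x0:x1]
    k=max(cv2.findContours(m,0,2)[0],key=cv2.contourArea); b=cv2.boxPoints(cv2.minAreaRect(k)); P=np.array([ray(c,p,z)[:2] for p in b])
    e=[P[1]-P[0],P[2]-P[1]]; L=[np.linalg.norm(v) for v in e]; i=int(np.argmax(L))
    print(name,P.mean(0).round(4),'sz',np.round(L,3),'long',np.degrees(np.arctan2(e[i][1],e[i][0])).round(1),'px',b.mean(0).round(),b.round().tolist())
f((5,150,90),(18,255,255),(175,180,230,240),.02,'knuckle')
f((105,100,30),(130,255,255),(95,140,165,200),.026,'comb')
f((0,0,150),(180,60,255),(230,120,285,168),.02,'clip')
print(-cv2.Rodrigues(c['rvec'])[0].T@np.ravel(c['tvec']))
cv2.imwrite('pics/crop2.png',cv2.cvtColor(cv2.resize(img[115:245,95:290],None,fx=4,fy=4,interpolation=cv2.INTER_CUBIC),cv2.COLOR_RGB2BGR))
E
```

```text
knuckle [ 0.5339 -0.1584] sz [0.043 0.032] long 68.5 px [201. 208.] [[184.0, 218.0], [195.0, 189.0], [219.0, 198.0], [207.0, 227.0]]
comb [ 0.4468 -0.1083] sz [0.039 0.049] long -32.0 px [129. 168.] [[103.0, 169.0], [119.0, 144.0], [155.0, 167.0], [139.0, 192.0]]
clip [ 0.6015 -0.0729] sz [0.033 0.042] long -2.7 px [256. 145.] [[237.0, 157.0], [240.0, 130.0], [274.0, 133.0], [271.0, 160.0]]
[0.62525241 0.01144934 0.47738213]
```

View pics/crop2.png

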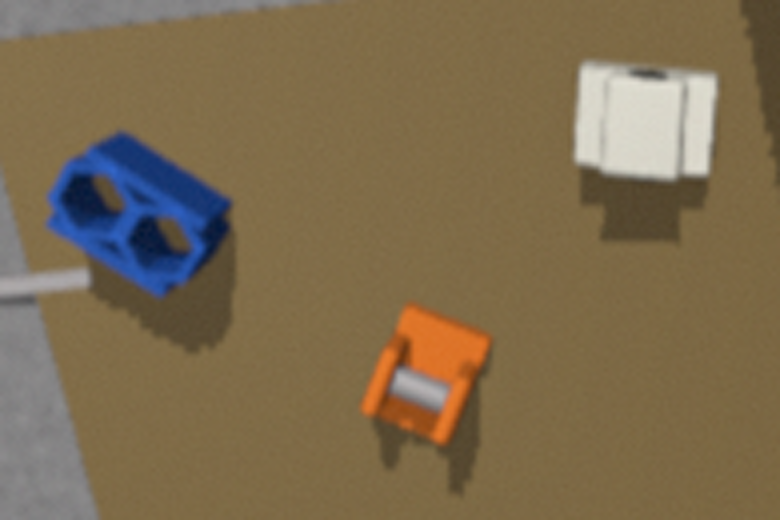

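The clip's long axis runs along world x (about −3°). The knuckle's runs at about 68° and the comb's at about −30°. Clip first.

```bash
cat >> h.py <<'E'
COL={'knuckle':((5,150,90),(18,255,255)),'comb':((105,100,30),(130,255,255)),'clip':((0,0,150),(180,60,255))}
def near(name,z,f,guess,rad=60):
    c=shot('wrist',f); hsv=cv2.cvtColor(c['img'],cv2.COLOR_RGB2HSV); g=proj(c,[[*guess,.02]])[0]
    m=cv2.inRange(hsv,*COL[name]); r=np.zeros_like(m); cv2.circle(r,tuple(int(v) for v in g),rad,255,-1); m&=r
    k=[k for k in cv2.findContours(m,0,2)[0] if cv2.contourArea(k)>100]; b=cv2.boxPoints(cv2.minAreaRect(np.vstack(k)))
    P=np.array([ray(c,p,z)[:2] for p in b]); e=[P[1]-P[0],P[2]-P[1]]; L=[np.linalg.norm(v) for v in e]; i=int(np.argmax(L))
    s=monitor.read_state(); ps=np.radians(s['ee_rot'][2]); d=P.mean(0)-s['eef_pos'][:2]; a=np.degrees(np.arctan2(e[i][1],e[i][0]))
    print(name,P.mean(0).round(4),np.round(L,3),'long',a.round(1),'tool dx,dy mm',(1e3*d@[np.cos(ps),np.sin(ps)]).round(1),(1e3*d@[np.sin(ps),-np.cos(ps)]).round(1),'yaw',s['ee_rot'][2].round(1),'z',s['eef_pos'][2].round(4),'blobs',len(k))
E
python3 -m jog '[{"jaw":60,"x":0,"y":0,"z":0,"roll":-0.1824},{"jaw":60,"x":0,"y":0,"z":0,"roll":-0.1824},{"jaw":60,"x":0,"y":0,"z":0,"roll":-0.1824},{"jaw":60,"x":0,"y":0,"z":0,"roll":-0.1824},{"jaw":60,"x":0,"y":0,"z":0,"roll":-0.1824},{"jaw":60,"x":0,"y":0,"z":0,"roll":-0.1824},{"jaw":60,"x":0,"y":0,"z":0,"roll":-0.1824},{"jaw":60,"x":0,"y":0,"z":0,"roll":-0.1824},{"jaw":60,"x":28,"y":-6,"z":50,"roll":0}]'
python3 -m jog '[{"jaw":60,"x":0,"y":0,"z":60,"roll":0},{"jaw":60,"x":0,"y":0,"z":60,"roll":0},{"jaw":60,"x":0,"y":0,"z":0,"roll":0}]'; python3 -c "
from h import *
near('clip',.02,'w4.png',(.6013,-.0735),80)"
```

```text
clock: 9.1
eef_pos: [0.605, -0.0709, 0.2895]
ee_rot: [-179.9, 0.6, 177.2]
force: [1.1, -1.0, -0.1]
opening: 0.697
grip_force: 0.0
clock: 9.48
eef_pos: [0.5981, -0.0693, 0.1615]
ee_rot: [179.8, -0.6, 177.0]
force: [-0.8, -0.2, 0.2]
opening: 0.704
grip_force: 0.0
clip [ 0.6004 -0.0731] [0.042 0.029] long 175.9 tool dx,dy mm 0.3 -2.9 yaw 177.0 z 0.1653 blobs 1
```

View pics/w4.png

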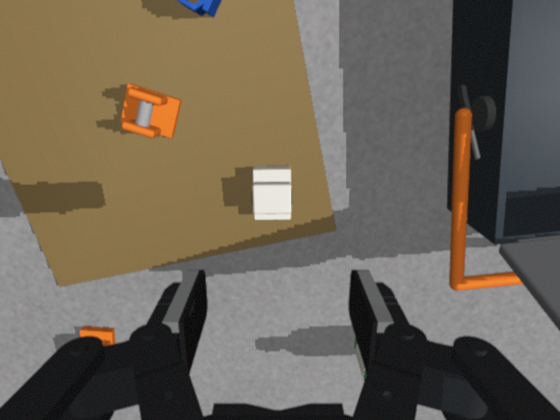

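The clip is at (272,192), between the fingers (205 and 352), 3 mm off along tool −y.

```bash
python3 -m jog '[{"jaw":60,"x":0,"y":-3,"z":50,"roll":0},{"jaw":60,"x":0,"y":0,"z":50,"roll":0},{"jaw":60,"x":0,"y":0,"z":50,"roll":0},{"jaw":60,"x":0,"y":0,"z":7,"roll":0},{"jaw":0,"x":0,"y":0,"z":0,"roll":0},{"jaw":0,"x":0,"y":0,"z":0,"roll":0},{"jaw":0,"x":0,"y":0,"z":0,"roll":0},{"jaw":0,"x":0,"y":0,"z":0,"roll":0}]' 40; python3 -m jog '[{"jaw":0,"x":0,"y":0,"z":-50,"roll":0},{"jaw":0,"x":0,"y":0,"z":-60,"roll":0},{"jaw":0,"x":0,"y":0,"z":-60,"roll":0},{"jaw":0,"x":0,"y":0,"z":0,"roll":0}]'
```

```text
clock: 10.52
eef_pos: [0.6044, -0.0753, 0.0127]
ee_rot: [-179.9, 0.4, 177.0]
force: [0.1, 0.8, 7.8]
opening: 0.343
grip_force: 41.1
clock: 11.02
eef_pos: [0.6055, -0.0758, 0.1874]
ee_rot: [-179.8, 0.8, 177.0]
force: [1.1, -0.8, -1.1]
opening: 0.342
grip_force: 40.2
```

```bash
python3 -m jog '[{"jaw":0,"x":14.3,"y":43.4,"z":0,"roll":0},{"jaw":0,"x":14.3,"y":43.4,"z":0,"roll":0},{"jaw":0,"x":14.3,"y":43.4,"z":0,"roll":0},{"jaw":0,"x":14.3,"y":43.4,"z":0,"roll":0},{"jaw":0,"x":14.3,"y":43.4,"z":0,"roll":0},{"jaw":0,"x":14.3,"y":43.4,"z":0,"roll":0},{"jaw":0,"x":14.3,"y":43.4,"z":0,"roll":0},{"jaw":0,"x":14.3,"y":43.4,"z":0,"roll":0},{"jaw":0,"x":0,"y":0,"z":0,"roll":0},{"jaw":0,"x":0,"y":0,"z":0,"roll":0}]'; python3 -m jog '[{"jaw":0,"x":0,"y":0,"z":40,"roll":0},{"jaw":0,"x":0,"y":0,"z":45,"roll":0},{"jaw":0,"x":0,"y":0,"z":45,"roll":0},{"jaw":0,"x":0,"y":0,"z":38,"roll":0},{"jaw":0,"x":0,"y":0,"z":0,"roll":0}]'
```

```text
clock: 12.28
eef_pos: [0.5055, 0.2779, 0.1792]
ee_rot: [-180.0, 0.0, 177.0]
force: [1.1, -0.1, -0.6]
opening: 0.338
grip_force: 40.2
clock: 12.9
eef_pos: [0.506, 0.2763, 0.0099]
ee_rot: [-180.0, -0.1, 176.8]
force: [0.3, -0.9, -0.7]
opening: 0.34
grip_force: 48.5
```

```bash
python3 -m jog '[{"jaw":45,"x":0,"y":0,"z":0,"roll":0},{"jaw":45,"x":0,"y":0,"z":0,"roll":0},{"jaw":45,"x":0,"y":0,"z":0,"roll":0},{"jaw":45,"x":0,"y":0,"z":-60,"roll":0},{"jaw":45,"x":0,"y":0,"z":-60,"roll":0},{"jaw":60,"x":0,"y":0,"z":-60,"roll":0.157},{"jaw":60,"x":0,"y":0,"z":0,"roll":0.157},{"jaw":60,"x":0,"y":0,"z":0,"roll":0.157},{"jaw":60,"x":0,"y":0,"z":0,"roll":0}]'
python3 - <<'E'
import numpy as np
d=np.array([.443-.506,-.110-.2763]);p=np.radians(150);print(d@[np.cos(p),np.sin(p)],d@[np.sin(p),-np.cos(p)])
E
```

```text
clock: 14.02
eef_pos: [0.506, 0.2773, 0.1918]
ee_rot: [180.0, 0.0, 150.0]
force: [0.0, -0.7, -1.0]
opening: 0.702
grip_force: 0.0
-0.1385903995615803 -0.3660456134819286
```

```bash
python3 -m jog '[{"jaw":60,"x":-17.4,"y":-46,"z":0,"roll":0},{"jaw":60,"x":-17.4,"y":-46,"z":0,"roll":0},{"jaw":60,"x":-17.4,"y":-46,"z":0,"roll":0},{"jaw":60,"x":-17.4,"y":-46,"z":0,"roll":0},{"jaw":60,"x":-17.4,"y":-46,"z":0,"roll":0},{"jaw":60,"x":-17.4,"y":-46,"z":0,"roll":0},{"jaw":60,"x":-17.4,"y":-46,"z":0,"roll":0},{"jaw":60,"x":-17.4,"y":-46,"z":0,"roll":0},{"jaw":60,"x":0,"y":0,"z":20,"roll":0},{"jaw":60,"x":0,"y":0,"z":0,"roll":0}]'; python3 -c "
from h import *
near('comb',.02,'w5.png',(.443,-.110),90)
near('knuckle',.017,'w5b.png',(.5325,-.16),80)"
```

```text
clock: 15.28
eef_pos: [0.4408, -0.1106, 0.1701]
ee_rot: [-180.0, -0.2, 150.0]
force: [-0.6, -0.9, 0.3]
opening: 0.704
grip_force: 0.0
comb [ 0.4453 -0.1104] [0.053 0.03 ] long 147.4 tool dx,dy mm -3.3 1.7 yaw 150.1 z 0.1708 blobs 1
knuckle [ 0.5337 -0.1628] [0.04  0.047] long -21.8 tool dx,dy mm -105.7 0.0 yaw 150.1 z 0.1714 blobs 1
```

View pics/w5.png

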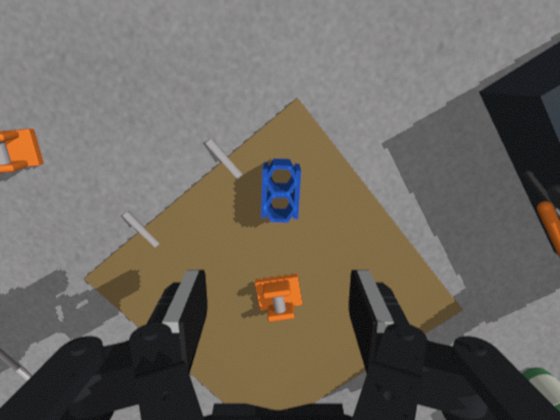

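The comb is at (281,190), centred and aligned between the fingers.

```bash
python3 -m jog '[{"jaw":60,"x":-2,"y":1.5,"z":50,"roll":0},{"jaw":60,"x":0,"y":0,"z":50,"roll":0},{"jaw":60,"x":0,"y":0,"z":50,"roll":0},{"jaw":60,"x":0,"y":0,"z":8,"roll":0.03},{"jaw":0,"x":0,"y":0,"z":0,"roll":0},{"jaw":0,"x":0,"y":0,"z":0,"roll":0},{"jaw":0,"x":0,"y":0,"z":0,"roll":0},{"jaw":0,"x":0,"y":0,"z":0,"roll":0}]'; python3 -m jog '[{"jaw":0,"x":0,"y":0,"z":-50,"roll":0},{"jaw":0,"x":0,"y":0,"z":-60,"roll":0},{"jaw":0,"x":0,"y":0,"z":-60,"roll":0},{"jaw":0,"x":0,"y":0,"z":0,"roll":0}]'
python3 - <<'E'
import numpy as np
from h import *
s=monitor.read_state();p=np.radians(s['ee_rot'][2])
cy=np.radians(3.5); t=np.array([.5336,.2036])+np.array([[np.cos(cy),-np.sin(cy)],[np.sin(cy),np.cos(cy)]])@[-.02,0]
d=t-s['eef_pos'][:2];print(t,s['eef_pos'],d@[np.cos(p),np.sin(p)],d@[np.sin(p),-np.cos(p)])
E
```

```text
clock: 16.38
eef_pos: [0.4464, -0.1106, 0.0151]
ee_rot: [180.0, 0.3, 148.3]
force: [0.2, 2.0, 7.5]
opening: 0.342
grip_force: 40.6
clock: 16.88
eef_pos: [0.4478, -0.1115, 0.1891]
ee_rot: [180.0, 0.7, 148.3]
force: [-0.1, 0.6, -1.4]
opening: 0.342
grip_force: 40.0
[0.5136373  0.20237903] [ 0.44781473 -0.11151159  0.18905862] 0.10902038085759659 0.30161977464741124
```

```bash
python3 -m jog '[{"jaw":0,"x":15.6,"y":43.1,"z":0,"roll":0},{"jaw":0,"x":15.6,"y":43.1,"z":0,"roll":0},{"jaw":0,"x":15.6,"y":43.1,"z":0,"roll":0},{"jaw":0,"x":15.6,"y":43.1,"z":0,"roll":0},{"jaw":0,"x":15.6,"y":43.1,"z":0,"roll":0},{"jaw":0,"x":15.6,"y":43.1,"z":0,"roll":0},{"jaw":0,"x":15.6,"y":43.1,"z":0,"roll":0},{"jaw":0,"x":0,"y":0,"z":0,"roll":0},{"jaw":0,"x":0,"y":0,"z":0,"roll":0}]'; python3 -m jog '[{"jaw":0,"x":0,"y":0,"z":40,"roll":0},{"jaw":0,"x":0,"y":0,"z":45,"roll":0},{"jaw":0,"x":0,"y":0,"z":45,"roll":0},{"jaw":0,"x":0,"y":0,"z":40,"roll":0},{"jaw":0,"x":0,"y":0,"z":0,"roll":0},{"jaw":45,"x":0,"y":0,"z":0,"roll":0},{"jaw":45,"x":0,"y":0,"z":0,"roll":0},{"jaw":45,"x":0,"y":0,"z":0,"roll":0}]'; python3 -m jog '[{"jaw":45,"x":0,"y":0,"z":-60,"roll":0},{"jaw":60,"x":0,"y":0,"z":-60,"roll":0},{"jaw":60,"x":0,"y":0,"z":-60,"roll":0},{"jaw":60,"x":0,"y":0,"z":0,"roll":0}]'
python3 - <<'E'
import numpy as np
from h import *
s=monitor.read_state();p=np.radians(s['ee_rot'][2])
d=[.5325,-.161]-s['eef_pos'][:2];print(s['eef_pos'],d@[np.cos(p),np.sin(p)],d@[np.sin(p),-np.cos(p)])
E
```

```text
clock: 18.0
eef_pos: [0.5097, 0.2037, 0.1824]
ee_rot: [-179.9, -0.0, 148.3]
force: [0.5, -0.7, -0.7]
opening: 0.34
grip_force: 40.0
clock: 19.0
eef_pos: [0.5107, 0.2039, 0.0136]
ee_rot: [180.0, 0.0, 148.2]
force: [-0.3, -0.4, 0.6]
opening: 0.526
grip_force: 0.0
clock: 19.5
eef_pos: [0.5137, 0.2049, 0.1992]
ee_rot: [179.5, 0.5, 148.3]
force: [0.7, 0.2, -0.6]
opening: 0.702
grip_force: 0.0
[0.51372496 0.20487466 0.19923058] -0.208289264062362 -0.3013840604501975
```

```bash
python3 -m jog '[{"jaw":60,"x":-29.8,"y":-43.1,"z":0,"roll":0},{"jaw":60,"x":-29.8,"y":-43.1,"z":0,"roll":0},{"jaw":60,"x":-29.8,"y":-43.1,"z":0,"roll":0},{"jaw":60,"x":-29.8,"y":-43.1,"z":0,"roll":0},{"jaw":60,"x":-29.8,"y":-43.1,"z":0,"roll":0},{"jaw":60,"x":-29.8,"y":-43.1,"z":0,"roll":0},{"jaw":60,"x":-29.8,"y":-43.1,"z":0,"roll":0}]'; python3 -m jog '[{"jaw":60,"x":0,"y":0,"z":0,"roll":0.174},{"jaw":60,"x":0,"y":0,"z":0,"roll":0.174},{"jaw":60,"x":0,"y":0,"z":0,"roll":0.174},{"jaw":60,"x":0,"y":0,"z":0,"roll":0.174},{"jaw":60,"x":0,"y":0,"z":0,"roll":0.174},{"jaw":60,"x":0,"y":0,"z":0,"roll":0.174},{"jaw":60,"x":0,"y":0,"z":0,"roll":0.174},{"jaw":60,"x":0,"y":0,"z":0,"roll":0.174},{"jaw":60,"x":0,"y":0,"z":30,"roll":0},{"jaw":60,"x":0,"y":0,"z":0,"roll":0}]'; python3 -c "
from h import *
near('knuckle',.017,'w6.png',(.5325,-.161),80)"
```

```text
clock: 20.38
eef_pos: [0.5286, -0.1635, 0.1922]
ee_rot: [180.0, -0.1, 148.3]
force: [0.9, 0.1, 1.2]
opening: 0.703
grip_force: 0.0
clock: 21.62
eef_pos: [0.5271, -0.161, 0.1604]
ee_rot: [-179.6, -0.0, 68.5]
force: [-0.7, 0.6, 0.0]
opening: 0.702
grip_force: 0.0
knuckle [ 0.5336 -0.1606] [0.031 0.041] long -110.0 tool dx,dy mm 2.9 4.8 yaw 68.5 z 0.1618 blobs 1
```

View pics/w6.png

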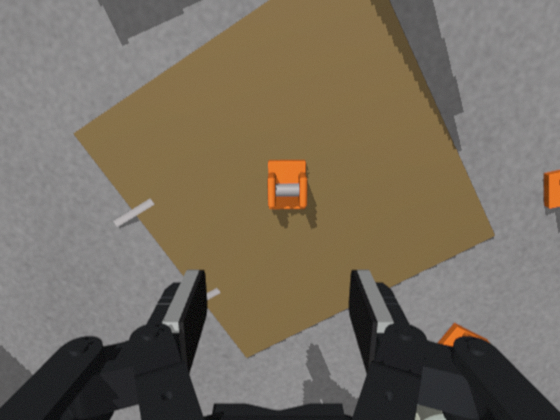

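The knuckle is at (287,186), aligned and 4.8 mm along tool +y.

```bash
python3 -m jog '[{"jaw":60,"x":2,"y":4.8,"z":50,"roll":0},{"jaw":60,"x":0,"y":0,"z":50,"roll":0},{"jaw":60,"x":0,"y":0,"z":48,"roll":0},{"jaw":60,"x":0,"y":0,"z":0,"roll":0},{"jaw":0,"x":0,"y":0,"z":0,"roll":0},{"jaw":0,"x":0,"y":0,"z":0,"roll":0},{"jaw":0,"x":0,"y":0,"z":0,"roll":0},{"jaw":0,"x":0,"y":0,"z":0,"roll":0}]'; python3 -m jog '[{"jaw":0,"x":0,"y":0,"z":-50,"roll":0},{"jaw":0,"x":0,"y":0,"z":-60,"roll":0},{"jaw":0,"x":0,"y":0,"z":-60,"roll":0},{"jaw":0,"x":0,"y":0,"z":0,"roll":-0.14},{"jaw":0,"x":0,"y":0,"z":0,"roll":-0.15},{"jaw":0,"x":0,"y":0,"z":0,"roll":-0.15},{"jaw":0,"x":0,"y":0,"z":0,"roll":0}]'
python3 - <<'E'
import numpy as np
from h import *
s=monitor.read_state();p=np.radians(s['ee_rot'][2])
cy=np.radians(3.5); t=np.array([.5336,.2036])+np.array([[np.cos(cy),-np.sin(cy)],[np.sin(cy),np.cos(cy)]])@[-.02,-.08]
d=t-s['eef_pos'][:2];print(t,s['eef_pos'],d@[np.cos(p),np.sin(p)],d@[np.sin(p),-np.cos(p)])
E
```

```text
clock: 22.68
eef_pos: [0.5364, -0.1631, 0.018]
ee_rot: [179.7, 0.0, 68.5]
force: [1.0, 0.1, 7.9]
opening: 0.338
grip_force: 40.9
clock: 23.55
eef_pos: [0.5346, -0.1621, 0.1864]
ee_rot: [179.9, 0.1, 93.7]
force: [0.7, 1.4, -0.6]
opening: 0.343
grip_force: 40.0
[0.51852119 0.12252825] [ 0.53456979 -0.16209469  0.1863707 ] 0.2850671900656418 0.00211481309431712
```

```bash
python3 -m jog '[{"jaw":0,"x":47.5,"y":0.4,"z":0,"roll":0},{"jaw":0,"x":47.5,"y":0.4,"z":0,"roll":0},{"jaw":0,"x":47.5,"y":0.4,"z":0,"roll":0},{"jaw":0,"x":47.5,"y":0.4,"z":0,"roll":0},{"jaw":0,"x":47.5,"y":0.4,"z":0,"roll":0},{"jaw":0,"x":47.5,"y":0.4,"z":0,"roll":0},{"jaw":0,"x":0,"y":0,"z":0,"roll":0},{"jaw":0,"x":0,"y":0,"z":0,"roll":0}]'; python3 -m jog '[{"jaw":0,"x":0,"y":0,"z":40,"roll":0},{"jaw":0,"x":0,"y":0,"z":45,"roll":0},{"jaw":0,"x":0,"y":0,"z":45,"roll":0},{"jaw":0,"x":0,"y":0,"z":36,"roll":0},{"jaw":0,"x":0,"y":0,"z":0,"roll":0},{"jaw":45,"x":0,"y":0,"z":0,"roll":0},{"jaw":45,"x":0,"y":0,"z":0,"roll":0},{"jaw":45,"x":0,"y":0,"z":0,"roll":0}]'; python3 -m jog '[{"jaw":45,"x":0,"y":0,"z":-60,"roll":0},{"jaw":45,"x":0,"y":0,"z":-60,"roll":0},{"jaw":45,"x":0,"y":-60,"z":-60,"roll":0},{"jaw":45,"x":0,"y":-60,"z":-60,"roll":0},{"jaw":30,"x":0,"y":-30,"z":-40,"roll":0},{"jaw":30,"x":0,"y":0,"z":0,"roll":0}]'
python3 - <<'E'
from h import *
a=shot('top','t7.png')['img'];b=shot('side','s7.png')['img']
cv2.imwrite('pics/m7.png',cv2.cvtColor(np.hstack([cv2.resize(a[130:290,180:390],(480,366)),cv2.resize(b[110:350,180:390],(320,366))]),cv2.COLOR_RGB2BGR))
E
```

```text
clock: 24.55
eef_pos: [0.5184, 0.1222, 0.1855]
ee_rot: [180.0, 0.0, 93.7]
force: [0.4, 0.4, 1.0]
opening: 0.342
grip_force: 40.0
clock: 25.55
eef_pos: [0.5187, 0.1222, 0.0197]
ee_rot: [179.9, 0.0, 93.7]
force: [0.1, 0.0, -0.0]
opening: 0.528
grip_force: 0.0
clock: 26.3
eef_pos: [0.4001, 0.115, 0.2712]
ee_rot: [179.5, 0.0, 93.8]
force: [1.2, 0.2, -0.0]
opening: 0.349
grip_force: 0.0
```

View pics/m7.png

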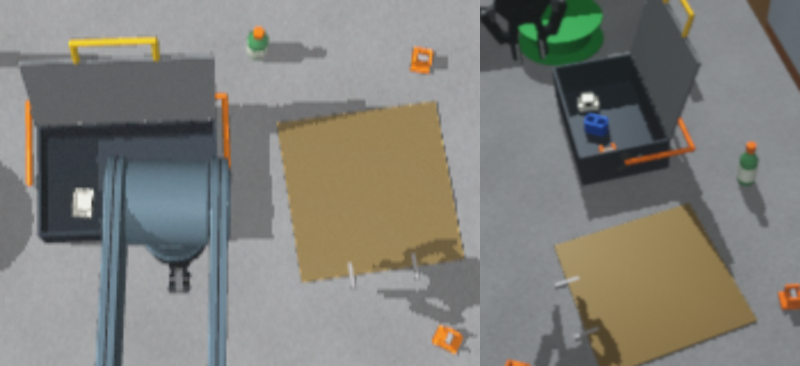

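All three parts are in the case: clip, comb and knuckle at (588,101), (597,124) and (607,148). The lid is up. Next I re-grip the bar.

```bash
python3 -m jog '[{"jaw":30,"x":0,"y":0,"z":-40,"roll":0},{"jaw":30,"x":0,"y":0,"z":-40,"roll":0},{"jaw":30,"x":13.8,"y":47,"z":0,"roll":0},{"jaw":30,"x":13.8,"y":47,"z":0,"roll":0},{"jaw":30,"x":13.8,"y":47,"z":0,"roll":0},{"jaw":30,"x":13.8,"y":47,"z":0,"roll":0},{"jaw":30,"x":13.8,"y":47,"z":0,"roll":0},{"jaw":30,"x":13.8,"y":47,"z":0,"roll":0},{"jaw":30,"x":0,"y":0,"z":0,"roll":0},{"jaw":30,"x":0,"y":0,"z":0,"roll":0}]' 60; python3 - <<'E'
from h import *
c=shot('wrist','w8.png'); s=monitor.read_state(); hsv=cv2.cvtColor(c['img'],cv2.COLOR_RGB2HSV); m=cv2.inRange(hsv,(20,150,100),(35,255,255))
ys,xs=np.where(m>0); print(s['eef_pos'],s['ee_rot'][2],len(xs),ys.min(),ys.max())
ps=np.radians(s['ee_rot'][2])
for y in range(ys.min(),ys.max(),25):
    q=xs[ys==y]
    if len(q): P=ray(c,(q.mean(),y),.281); d=P[:2]-s['eef_pos'][:2]; print(y,q.min(),q.max(),P.round(4),'tool',1e3*d@[np.cos(ps),np.sin(ps)],1e3*d@[np.sin(ps),-np.cos(ps)])
E
```

```text
clock: 27.65
eef_pos: [0.6762, 0.2156, 0.3445]
ee_rot: [-179.8, 0.0, 93.7]
force: [0.5, 0.2, 0.9]
opening: 0.351
grip_force: 0.0
[0.6757776  0.21554064 0.34618019] 93.71760684504756 3463 120 315
120 262 263 [0.6634 0.2769 0.281 ] tool 62.01573046216684 -8.421955826828283
145 271 287 [0.6731 0.264  0.281 ] tool 48.554326831637475 0.46228490539327494
170 272 287 [0.6743 0.25   0.281 ] tool 34.480798006591925 0.763996652033003
195 271 286 [0.6747 0.2353 0.281 ] tool 19.759417926007835 0.21845306860906843
220 272 286 [0.676  0.2199 0.281 ] tool 4.347820015977219 0.5286200757314781
245 272 286 [0.6771 0.2038 0.281 ] tool -11.806212833807002 0.5528604104227078
270 272 286 [0.6782 0.1869 0.281 ] tool -28.75696348117488 0.5782962797675628
295 265 285 [0.6769 0.1689 0.281 ] tool -46.57485527071532 -1.9236890320511015
```

```bash
python3 -m jog '[{"jaw":30,"x":0,"y":0.5,"z":30,"roll":0},{"jaw":30,"x":0,"y":0,"z":30,"roll":0},{"jaw":30,"x":0,"y":0,"z":19,"roll":0},{"jaw":30,"x":0,"y":0,"z":0,"roll":0},{"jaw":0,"x":0,"y":0,"z":0,"roll":0},{"jaw":0,"x":0,"y":0,"z":0,"roll":0},{"jaw":0,"x":0,"y":0,"z":0,"roll":0},{"jaw":0,"x":0,"y":0,"z":0,"roll":0}]' 80
```

```text
clock: 28.7
eef_pos: [0.6768, 0.2157, 0.2709]
ee_rot: [179.9, 0.0, 93.7]
force: [-2.9, -1.3, 5.8]
opening: 0.078
grip_force: 78.7
```

```bash
python3 -m jog '[{"jaw":0,"x":0,"y":-15.7,"z":-3.9,"roll":0},{"jaw":0,"x":0,"y":-16,"z":-2.6,"roll":0},{"jaw":0,"x":0,"y":-16.1,"z":-1.4,"roll":0},{"jaw":0,"x":0,"y":-16.2,"z":-0.2,"roll":0},{"jaw":0,"x":0,"y":-16.1,"z":1.1,"roll":0},{"jaw":0,"x":0,"y":-16,"z":2.3,"roll":0},{"jaw":0,"x":0,"y":-15.8,"z":3.6,"roll":0},{"jaw":0,"x":0,"y":-15.5,"z":4.8,"roll":0}]'
```

```text
clock: 29.7
eef_pos: [0.5501, 0.2077, 0.2681]
ee_rot: [179.7, -0.0, 93.7]
force: [-2.8, -0.2, 9.0]
opening: 0.075
grip_force: 82.3
```

```bash
python3 -m jog '[{"jaw":0,"x":0,"y":-15.1,"z":5.9,"roll":0},{"jaw":0,"x":0,"y":-14.6,"z":7.1,"roll":0},{"jaw":0,"x":0,"y":-14,"z":8.2,"roll":0},{"jaw":0,"x":0,"y":-13.3,"z":9.2,"roll":0},{"jaw":0,"x":0,"y":-12.5,"z":10.2,"roll":0},{"jaw":0,"x":0,"y":-11.7,"z":11.2,"roll":0},{"jaw":0,"x":0,"y":-10.8,"z":12,"roll":0},{"jaw":0,"x":0,"y":-9.9,"z":12.8,"roll":0}]'
```

```text
clock: 30.7
eef_pos: [0.448, 0.2012, 0.1883]
ee_rot: [179.9, -0.0, 93.7]
force: [2.0, 1.2, -7.0]
opening: 0.076
grip_force: 87.2
```

```bash
python3 -m jog '[{"jaw":0,"x":0,"y":-8.8,"z":13.6,"roll":0},{"jaw":0,"x":0,"y":-7.8,"z":14.2,"roll":0},{"jaw":0,"x":0,"y":-6.7,"z":14.8,"roll":0},{"jaw":0,"x":0,"y":-5.5,"z":15.2,"roll":0},{"jaw":0,"x":0,"y":-4.3,"z":15.6,"roll":0},{"jaw":0,"x":0,"y":-3.1,"z":15.9,"roll":0},{"jaw":0,"x":0,"y":-1.9,"z":16.1,"roll":0},{"jaw":0,"x":0,"y":-0.6,"z":15,"roll":0},{"jaw":0,"x":0,"y":0,"z":0,"roll":0}]'
```

```text
clock: 31.82
eef_pos: [0.4093, 0.1983, 0.0677]
ee_rot: [180.0, 0.0, 93.7]
force: [0.7, -1.3, -4.9]
opening: 0.075
grip_force: 85.7
```

```bash
python3 -m jog '[{"jaw":0,"x":0,"y":0,"z":2,"roll":0},{"jaw":0,"x":0,"y":0,"z":1,"roll":0},{"jaw":0,"x":0,"y":0,"z":0,"roll":0},{"jaw":30,"x":0,"y":0,"z":0,"roll":0},{"jaw":30,"x":0,"y":0,"z":0,"roll":0},{"jaw":30,"x":0,"y":0,"z":0,"roll":0},{"jaw":30,"x":0,"y":0,"z":-50,"roll":0},{"jaw":30,"x":0,"y":0,"z":-60,"roll":0},{"jaw":30,"x":0,"y":0,"z":-30,"roll":0},{"jaw":30,"x":0,"y":0,"z":0,"roll":0}]' 60;  python3 -m jog '[{"jaw":30,"x":-3,"y":50,"z":0,"roll":0},{"jaw":30,"x":0,"y":50,"z":0,"roll":0},{"jaw":30,"x":0,"y":50,"z":0,"roll":0},{"jaw":30,"x":0,"y":50,"z":0,"roll":0},{"jaw":30,"x":0,"y":50,"z":0,"roll":0},{"jaw":30,"x":0,"y":0,"z":0,"roll":0},{"jaw":30,"x":0,"y":0,"z":0,"roll":0}]'; python3 - <<'E'
from h import *
c=shot('wrist','w9.png'); s=monitor.read_state(); hsv=cv2.cvtColor(c['img'],cv2.COLOR_RGB2HSV); m=cv2.inRange(hsv,(5,150,90),(18,255,255))
print(s['eef_pos'],s['ee_rot'][2]); ps=np.radians(s['ee_rot'][2])
for y in range(20,300,40):
    q=np.where(m[y])[0]
    if len(q): P=ray(c,(np.median(q),y),.055); d=P[:2]-s['eef_pos'][:2]; print(y,q.min(),q.max(),P.round(4),'tool',1e3*d@[np.cos(ps),np.sin(ps)],1e3*d@[np.sin(ps),-np.cos(ps)])
E
```

```text
clock: 33.08
eef_pos: [0.411, 0.1988, 0.2072]
ee_rot: [179.7, -0.0, 93.7]
force: [-0.3, 0.2, 0.4]
opening: 0.352
grip_force: 0.0
clock: 33.95
eef_pos: [0.6577, 0.2114, 0.2023]
ee_rot: [-179.8, 0.0, 93.7]
force: [-0.3, -0.4, -0.0]
opening: 0.354
grip_force: 0.0
[0.65750616 0.21160502 0.20331768] 93.7341382044317
20 275 287 [0.651  0.3321 0.055 ] tool 120.68086390503734 1.3966861718058183
60 274 286 [0.6521 0.3061 0.055 ] tool 94.68371660858197 0.7531315373198675
100 274 286 [0.654  0.2784 0.055 ] tool 66.93041228397902 0.809369773636651
140 274 286 [0.6559 0.2488 0.055 ] tool 37.23746880822474 0.869538420677594
180 274 285 [0.6577 0.217  0.055 ] tool 5.393606890917549 0.5355191833268649
220 274 285 [0.66   0.1829 0.055 ] tool -28.842680335565642 0.5899207755450149
260 275 284 [0.6624 0.146  0.055 ] tool -65.75192742472987 0.6485697112761937
```

View pics/w9.png

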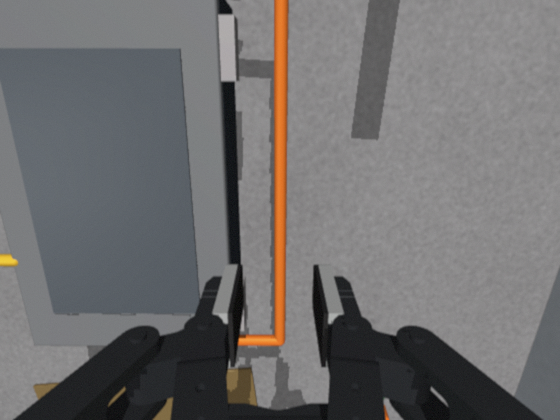

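The orange bar is at column 280, centred between the fingers. The lid is shut. I descend and pinch.

```bash
python3 -m jog '[{"jaw":26,"x":0,"y":0.6,"z":50,"roll":0},{"jaw":26,"x":0,"y":0,"z":50,"roll":0},{"jaw":26,"x":0,"y":0,"z":35,"roll":0},{"jaw":26,"x":0,"y":0,"z":22,"roll":0},{"jaw":26,"x":0,"y":0,"z":0,"roll":0},{"jaw":0,"x":0,"y":0,"z":0,"roll":0},{"jaw":0,"x":0,"y":0,"z":0,"roll":0},{"jaw":0,"x":0,"y":0,"z":0,"roll":0},{"jaw":0,"x":0,"y":0,"z":0,"roll":0}]' 60
python3 - <<'E'
import numpy as np
th=np.linspace(0,1.57,17); y=125*np.cos(th); z=125*np.sin(th)
for i in range(16): print(i,(y[i+1]-y[i]).round(1),(-(z[i+1]-z[i])).round(1))
E
```

```text
clock: 35.12
eef_pos: [0.6591, 0.2119, 0.0495]
ee_rot: [180.0, -0.0, 93.7]
force: [-6.7, -0.4, 5.0]
opening: 0.084
grip_force: 59.2
0 -0.6 -12.2
1 -1.8 -12.1
2 -3.0 -11.9
3 -4.1 -11.5
4 -5.2 -11.1
5 -6.3 -10.5
6 -7.3 -9.9
7 -8.2 -9.1
8 -9.1 -8.2
9 -9.8 -7.3
10 -10.5 -6.3
11 -11.1 -5.2
12 -11.5 -4.1
13 -11.9 -3.0
14 -12.1 -1.8
15 -12.2 -0.6
```

```bash
python3 -m jog '[{"jaw":0,"x":0,"y":-0.6,"z":-12.2,"roll":0},{"jaw":0,"x":0,"y":-1.8,"z":-12.1,"roll":0},{"jaw":0,"x":0,"y":-3,"z":-11.9,"roll":0},{"jaw":0,"x":0,"y":-4.1,"z":-11.5,"roll":0},{"jaw":0,"x":0,"y":-5.2,"z":-11.1,"roll":0},{"jaw":0,"x":0,"y":-6.3,"z":-10.5,"roll":0},{"jaw":0,"x":0,"y":-7.3,"z":-9.9,"roll":0},{"jaw":0,"x":0,"y":-8.2,"z":-9.1,"roll":0}]' 80
```

```text
clock: 36.12
eef_pos: [0.625, 0.2096, 0.1384]
ee_rot: [179.6, -0.0, 93.7]
force: [8.6, 5.6, 3.1]
opening: 0.065
grip_force: 78.6
```

```bash
python3 -m jog '[{"jaw":0,"x":0,"y":-9.1,"z":-8.2,"roll":0},{"jaw":0,"x":0,"y":-9.8,"z":-7.3,"roll":0},{"jaw":0,"x":0,"y":-10.5,"z":-6.3,"roll":0},{"jaw":0,"x":0,"y":-11.1,"z":-5.2,"roll":0},{"jaw":0,"x":0,"y":-11.5,"z":-4.1,"roll":0},{"jaw":0,"x":0,"y":-11.9,"z":-3,"roll":0},{"jaw":0,"x":0,"y":-12.1,"z":-1.8,"roll":0},{"jaw":0,"x":0,"y":-11.5,"z":-0.6,"roll":0},{"jaw":0,"x":0,"y":0,"z":0,"roll":0}]'; python3 - <<'E'
from h import *
b=shot('side','s10.png')['img'];a=shot('top','t10.png')['img']
cv2.imwrite('pics/m10.png',cv2.cvtColor(cv2.resize(b[80:280,160:400],None,fx=3,fy=3),cv2.COLOR_RGB2BGR))
E
```

```text
clock: 37.25
eef_pos: [0.54, 0.2035, 0.1808]
ee_rot: [179.1, 0.0, 93.8]
force: [0.7, -1.0, 26.4]
opening: 0.048
grip_force: 80.8
```

View pics/m10.png

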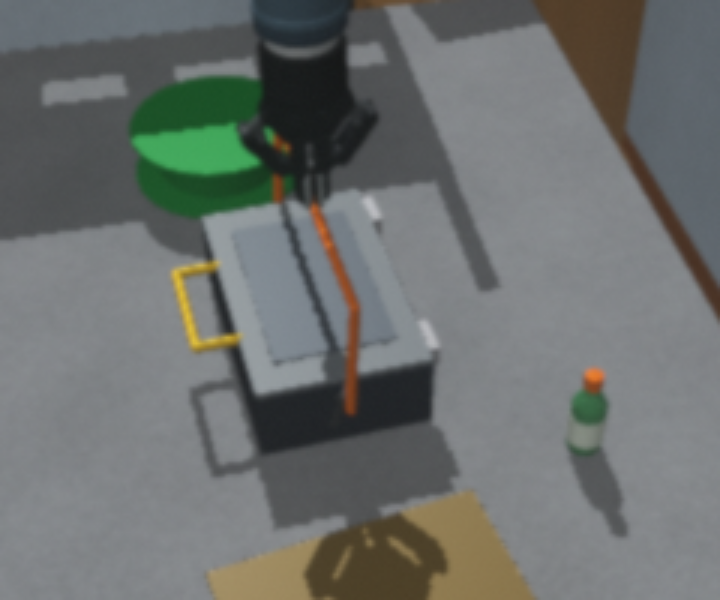

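The handle is near upright, held right at the fingertips. I ease up and nudge it to its stop, then release.

```bash
python3 -m jog '[{"jaw":0,"x":0,"y":-2,"z":-2,"roll":0},{"jaw":0,"x":0,"y":-2,"z":-1,"roll":0},{"jaw":0,"x":0,"y":-1,"z":0,"roll":0},{"jaw":0,"x":0,"y":0,"z":0,"roll":0}]'; python3 -m jog '[{"jaw":26,"x":0,"y":0,"z":0,"roll":0},{"jaw":26,"x":0,"y":0,"z":0,"roll":0},{"jaw":26,"x":0,"y":0,"z":0,"roll":0},{"jaw":26,"x":0,"y":0,"z":-50,"roll":0},{"jaw":26,"x":0,"y":0,"z":-60,"roll":0},{"jaw":26,"x":0,"y":-60,"z":-20,"roll":0},{"jaw":26,"x":-60,"y":-60,"z":0,"roll":0},{"jaw":26,"x":-60,"y":0,"z":0,"roll":0},{"jaw":26,"x":-60,"y":0,"z":0,"roll":0},{"jaw":26,"x":0,"y":0,"z":0,"roll":0}]'; python3 - <<'E'
from h import *
t=shot('top','t11.png');b=shot('side','s11.png')
cv2.imwrite('pics/m11.png',cv2.cvtColor(np.hstack([cv2.resize(t['img'][150:260,170:310],(420,330)),cv2.resize(b['img'][120:240,200:330],(357,330))]),cv2.COLOR_RGB2BGR))
C=np.array([.5336,.2036]);cy=np.radians(3.5);R=np.array([[np.cos(cy),-np.sin(cy)],[np.sin(cy),np.cos(cy)]])
for nm,c in(('top',t),('side',b)):
  hsv=cv2.cvtColor(c['img'],cv2.COLOR_RGB2HSV); m=cv2.inRange(hsv,(5,120,70),(18,255,255))
  for ph in (1.35,1.45,1.57):   # overlap of the bar line at each angle
    n=0
    for yy in np.linspace(-.14,.14,57):
        p=C+R@[.125*np.cos(ph),yy]; u=proj(c,[[*p,.055+.125*np.sin(ph)]])[0].round().astype(int)
        n+=m[u[1],u[0]]>0
    print(nm,ph,n)
E
```

```text
clock: 37.85
eef_pos: [0.5352, 0.205, 0.1842]
ee_rot: [179.1, -0.2, 93.7]
force: [-1.6, 4.6, 28.6]
opening: 0.001
grip_force: 14.8
clock: 39.1
eef_pos: [0.4375, 0.0286, 0.3065]
ee_rot: [180.0, 0.1, 93.3]
force: [-0.4, 0.7, 0.2]
opening: 0.307
grip_force: 0.0
top 1.35 0
top 1.45 0
top 1.57 47
side 1.35 0
side 1.45 0
side 1.57 49
```

View pics/m11.png

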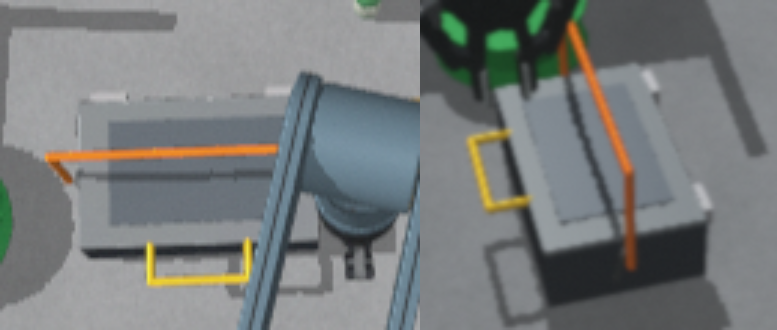

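The handle is upright at its stop, since both views match 1.57 rad. The lid is shut and the arm is clear, so I hand in.

```bash
python3 -c "
from h import *
print(robot.job_done())"
```

```text
the job is handed in; nothing more can be done
None
```

The job is handed in: the clip, knuckle and comb (the only parts on the plate) are in the case, the lid was lowered under grip until shut, and the handle stands at its upright stop in the last top and side views; no verdict came back.

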